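# Touch off a dosing head, then fit its plunger

### The job

Take the square-headed steel plunger from the rack and use its round shank as a feeler to locate the steel dosing-head block clamped in the jig: as seen from the robot, gently touch the block's long side that faces the robot near its right end, then near its left end, then touch its narrow left end about the middle, in that order, pressing lightly (a few newtons) for about half a second each time. Then slide the plunger down into the block's bore until its head sits fully home on the block, and let go. Be gentle throughout (never push the plunger against the block with more than about 25 N) and leave everything else where it is.

Things in the scene. Friction and masses are not known exactly. Their poses are not given: they have to be found in the camera images.
- jig: white plastic jig plate, 170 mm along its x, 210 mm along its y, 12 mm thick, fixed to the table; origin at the centre of its underside; z up, x away from the robot, y to the robot's left (within about 0.3 rad). A steel dosing-head block is clamped on it and counts as part of it; a push under 25 N does not shift the block.
- jig_seat (a point): fixed mark at the middle of the jig plate's top. The steel block (70 mm along x, 110 mm along y, 50 mm tall, upright plain sides, top 62 mm above the table) is only roughly there: its centre is up to 8 mm off along x and along y, and it is turned up to 0.1 rad against the jig. No reading tells how: touch it.
- jig_bore (a point): fixed point on the jig: where the bore's mouth would be were the block true on its seat (62 mm above the table). The real bore, in the block, is upright, 17.5 mm wide, goes through, has a 2 mm chamfer; its axis is 35 mm from the block's long side facing the robot (-x) and 40 mm from its narrow left end (+y). The flat disc on top to its right is no hole.
- jig_clamp (a point): top of the dark steel clamp post on the jig behind the block, 22 x 50 mm, 57 mm above the table, with a strap and nut up to 70 mm above the table reaching over the block's rear right edge
- plunger: loose steel plunger, about 0.24 kg: round shank 16 mm in diameter, 40 mm long, chamfered foot, below a square head 24 x 24 mm, 40 mm tall (80 mm in all). Origin at the centre of the shank's foot, z up, x and y square to the head's flats. It stands in a rack hole, the head's shoulder on the rack's top: foot 5 mm, head top 85 mm above the table.
- plunger_center (a point): centre of the plunger, half-way up, where the shank meets the head (40 mm above its foot); pinch the head above it
- plunger_tip (a point): centre of the plunger's foot (lower end of the shank)
- rack: grey plastic rack, 70 x 150 mm, 45 mm tall, fixed, with two holes 80 mm apart along its y; origin at the centre of its underside. It holds the plunger in one hole and the valve stem in the other.
- stem: valve stem, bystander, standing in the other rack hole: a flat round head 34 mm wide with a thin spigot, top 71 mm above the table; origin at its foot
- cylinder: glass measuring cylinder, 38 mm wide, foot 72 mm, 200 mm tall, bystander; origin under its centre
- squeeze: white plastic bottle, 66 mm wide, 150 mm tall, bystander; origin under its centre
- bowl: blue bowl, 140 mm wide, 45 mm tall, bystander; origin under its centre
- jar: low jar with a white lid, 64 mm wide, 40 mm tall, bystander; origin under its centre
- cup: glass cup, 76 mm wide, 60 mm tall, bystander; origin under its centre
- spacer: flat steel disc, 28 mm wide, 12 mm thick, bystander; origin under its centre
Things that resemble listed ones, but are neither listed nor needed, are in the scene too. What is shaped like the plunger but pink or yellow is not meant.

How it is judged:
By the outcome, as a careful person would: the job done as asked, in the order asked, and still so for the second after the job is handed in, with the robot touching nothing.
It also fails if it takes over 72 s, if anything falls off the work surface, if the arm or the gripper's body presses on something with over 40 N, if the wrist force passes 120 N, or if a joint passes its speed limit or range.

### The arm

A 6-joint arm with a two-finger parallel gripper is mounted at the origin on the work surface. World frame = base frame: x ahead of the robot, y to its left, z up, the work surface at z = 0. Lengths are in m, angles in degrees, forces in N, time in s.
With the tool pointing down it reaches from about 0.275 to 0.85 m from the base axis. Payload 5.2 kg.
Tool frame: the origin (TCP) lies midway between the tips of the shut fingers; the grasp point (between the pads) lies 19 mm behind it; z points along the fingers, x is the direction in which the jaws open and shut, and the axes are right-handed (so a half turn about z gives the same grasp; the last joint's range is limited). The gripper opens to 85 mm and grips with 20 to 120 N. Pads are 22 mm wide; open, the fingers measure 114 mm over their backs; the gripper's body (76 mm by 85 mm) begins 54 mm behind the grasp point. The pads swing forward as they close: fully open they stand 13 mm farther back than shut.
Start: joints at [-83.927, 14.817, 87.949, -0, 77.235, -11.62], TCP at [0.167, -0.524, 0.231] pointing down, gripper open.
Joint ranges: [-179.93, 179.93], [-52.35, 119.4], [10.71, 147.94], [-69.91, 249.91], [12.55, 155.21], [-178.61, 178.61]. Speed limits (degrees/s): [147.25, 147.25, 180, 180, 180, 180].

### API

Orientations are given as [roll, pitch, yaw] about the fixed x, y, z axes, in that order (R = Rz(yaw) Ry(pitch) Rx(roll)).
In Python, from cell import env gives the robot as it stands.
- The arm moves only by the tool apply_moves, never from a script. Its arguments are lists of equal length, an entry for each row: "dp": the shift along the tool's x, y, z in mm, a list of three; "rotation": the turn, a rotation vector about the tool's x, y, z in degrees, a list of three; "hand": the closure, from 0 (fully open) to 1 (shut). A call has 1 to 10 rows; each row is the pose to reach, as a shift and turn from the pose commanded when the call began, along the tool's axes at that moment; what a row does not reach only later rows make up. A row lasts 1/10 s, in which the tool goes at most 50 mm and 8.59 degrees, less where a joint would pass 70% of its speed; a pose out of reach is approached as far as the arm can. A call with a gripper value outside its range is refused whole. The fingers move at their own pace and stop on an object; "newtons" is the grip in N (left out, the last holds). Time passes only in rows, so rows that repeat a pose let the fingers close. It gives the time, the measured TCP pose, the force and the opening at its end, in the units of the state.
- env.sense(): the state, without advancing time (a new reading comes with each control period).
- env.grab_frame(name): name is "scene" or "top"; returns a dict with "color" (400x640x3 uint8, red, green, blue), "fx", "fy", "cx", "cy" (pixels), "D" ([k1, k2, p1, p2, k3] as OpenCV has them; the pictures are not rectified), "R" (3x3) and "t" (3): a world point X has camera coordinates R X + t. Camera axes: x right, y down, z forward; pixel columns grow to the right and rows downward; lengths in m; the calibration is good to about 2 mm. A picture is of the moment at which its call begins. There is no depth.
- env.close_job(): hands the job in, once; it reports no verdict.
The state is a dict: "time": time; "joint_pos": joint angles; "qvel": joint speeds; "joint_torque": joint torques, N m; "position": TCP position; "tool_rot": TCP orientation; "force": force on the tool from outside, world axes, zero at the start; "ft_torque": the same for the moment, N m; "opening": finger opening in m.
Only numpy, scipy, OpenCV 4.12 (cv2) and the standard library are available. Lean on these libraries where they do the work, as an engineer would, in place of code of your own. Each camera call takes 0.05 s, during which the arm holds its last target.

## Working session

There is one attempt and no reset: what is moved stays moved. The work goes in short steps, Python scripts to look and compute and a tool call to move; the robot and the scene stay as the last step left them, time stands still between calls to the robot, and variables do not carry over. Pictures are saved under pics/ and viewed, and the job is handed in when it is done.

Besides the shell and the picture viewer there is one more tool, called after "Call:" by a JSON object that holds its "method" and its "body". apply_moves: Moves the arm, as the interface text tells. Its arguments: {"type":"object","properties":{"dp":{"type":"array","items":{"type":"array","items":{"type":"number"}}},"rotation":{"type":"array","items":{"type":"array","items":{"type":"number"}}},"hand":{"type":"array","items":{"type":"number"}},"newtons":{"type":"number"}},"required":["dp","rotation","hand"]}

```bash
ls; mkdir -p pics; python3 - <<'E'
from cell import env
import cv2
for n in("scene","top"):
    f=env.grab_frame(n); cv2.imwrite(f"pics/{n}0.png",f["color"][:,:,::-1])
    print(n,f["fx"],f["fy"],f["cx"],f["cy"],f["D"],f["R"],f["t"])
print(env.sense())
E
```

```text
pics
scene 367.36323299516135 367.36323299516135 321.27592072510134 200.9207435126206 [-0.06812151  0.          0.          0.          0.        ] [[-0.87397727  0.48596425  0.00157315]
 [ 0.39843093  0.71839981 -0.57022322]
 [-0.27823825 -0.49773534 -0.82148829]] [ 0.48598211 -0.18495468  1.13343945]
top 464.91678902913077 464.91678902913077 314.61687970765973 196.55550322083081 [0.01188191 0.         0.         0.         0.        ] [[ 0.02462903 -0.99963478 -0.01112261]
 [-0.98858535 -0.02269956 -0.14894209]
 [ 0.14863521  0.01466394 -0.98878336]] [-0.00582021  0.5735931   1.05899897]
{'time': 0.1, 'joint_pos': array([-8.39266366e+01,  1.48573726e+01,  8.80035755e+01,  1.26232048e-03,
        7.72359957e+01, -1.16206071e+01]), 'qvel': array([ 0.05036862, -0.17978811, -0.06251728,  0.03167265,  0.11158679,
        0.03405667]), 'joint_torque': array([ 1.33478949e-03, -4.46972537e+01, -2.91247898e+01, -2.79781952e-04,
        6.34986965e-03,  2.57408635e-05]), 'position': array([ 0.16713286, -0.52349937,  0.23054496]), 'tool_rot': array([-1.79979267e+02,  9.47088069e-02, -7.23062923e+01]), 'force': array([ 0.27510364, -0.74991565,  0.15502949]), 'ft_torque': array([ 0.01221467, -0.00899763,  0.03830154]), 'opening': 0.0852877512829391}
```

View pics/scene0.png

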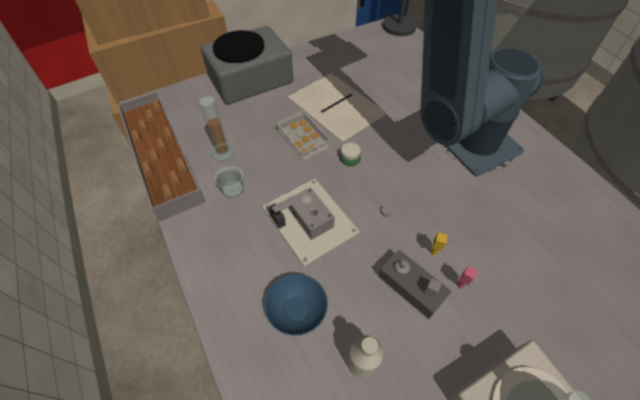

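View pics/top0.png

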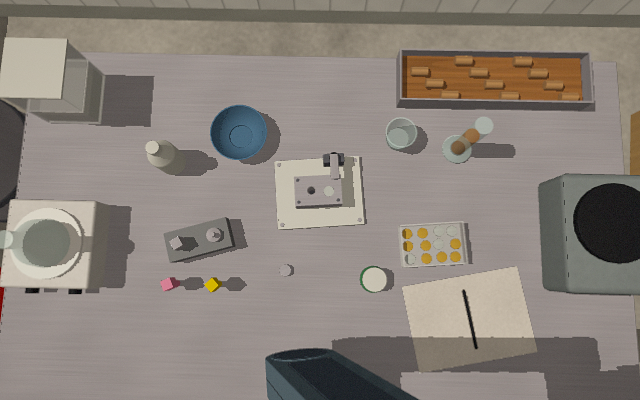

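The top view shows the rack at about (199,240), the jig plate at (320,192) with the block, and the bore hole near (311,190). Things that could be taken for the plunger (top-view pixels):
- the grey square head in the rack, (177,242)
- the stem in the rack, round head, (214,234)
- the pink lookalike, (169,284)
- the yellow lookalike, (212,285)

By the description I choose the grey square head at (177,242) and will check it in a close crop.

```bash
python3 - <<'E'
import cv2,numpy as np
t=cv2.imread("pics/top0.png"); s=cv2.imread("pics/scene0.png")
a=cv2.resize(t[210:300,150:250],None,fx=6,fy=6,interpolation=cv2.INTER_CUBIC)
cv2.imwrite("pics/crop_rack.png",a)
b=cv2.resize(t[145:240,265:375],None,fx=6,fy=6,interpolation=cv2.INTER_CUBIC)
cv2.imwrite("pics/crop_jig.png",b)
c=cv2.resize(s[240:320,370:480],None,fx=6,fy=6,interpolation=cv2.INTER_CUBIC)
cv2.imwrite("pics/crop_rack_s.png",c)
E
```

```text
(no output)
```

View pics/crop_rack.png

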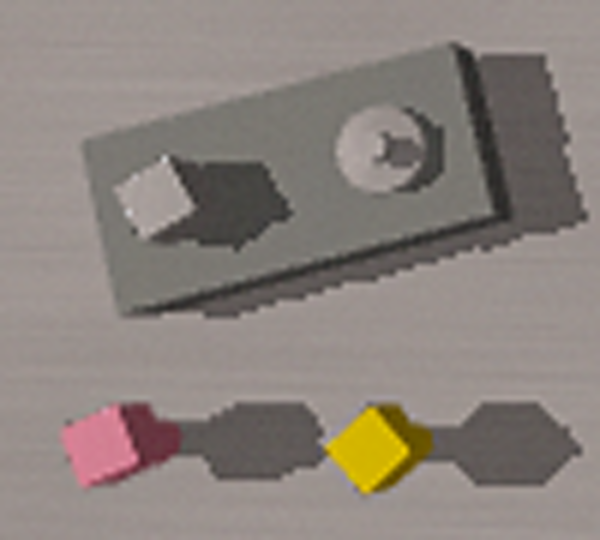

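View pics/crop_jig.png

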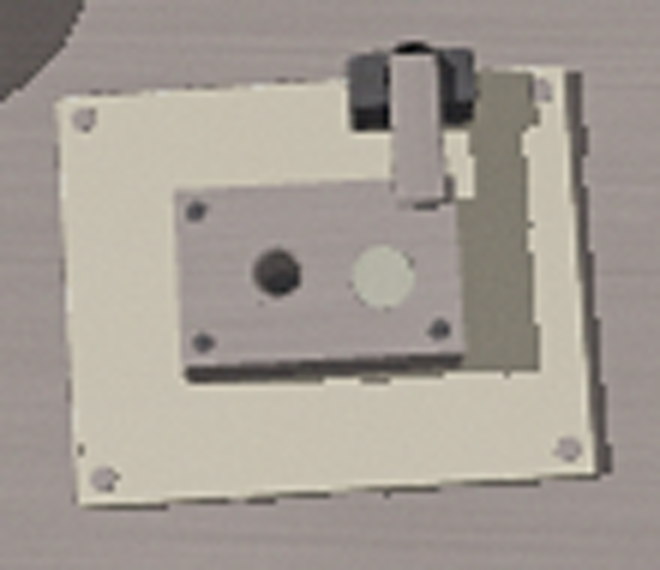

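View pics/crop_rack_s.png

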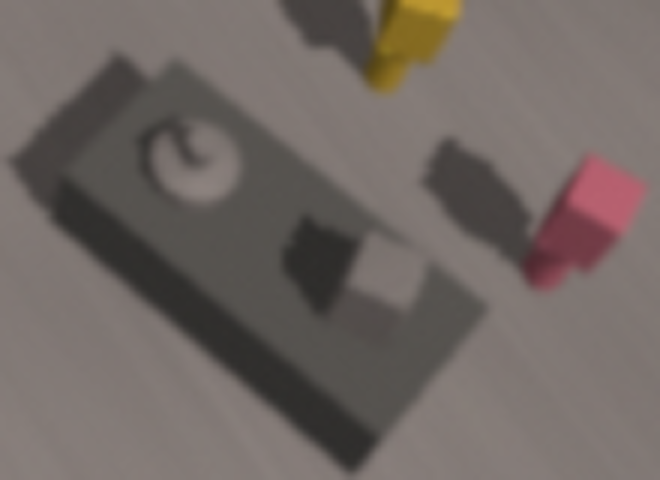

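The close crops confirm it. A bare-steel square head with a shadow stands in the rack (crop corners about (112,188), (165,155), (200,205), (152,243)), and the pink and yellow lookalikes lie outside the rack. Next I measure positions from both views.

```bash
cat > h.py <<'E'
import cv2,numpy as np
from cell import env
def ray(f,px):
    K=np.array([[f["fx"],0,f["cx"]],[0,f["fy"],f["cy"]],[0,0,1]])
    u=cv2.undistortPoints(np.array(px,float).reshape(-1,1,2),K,np.array(f["D"])).reshape(-1,2)
    R=np.array(f["R"]);t=np.array(f["t"])
    return -R.T@t,(np.c_[u,np.ones(len(u))])@R
def plane(f,px,z):
    c,d=ray(f,px); return c+d*((z-c[2])/d[:,2])[:,None]
def crop(px,ox,oy,s=6): return (np.array(px,float)+.5)/s-.5+[ox,oy]
E
python3 - <<'E'
from h import *
np.set_printoptions(precision=4,suppress=True)
f=env.grab_frame("top"); g=env.grab_frame("scene")
def rect(P,n):
    c=P.mean(0); e=np.roll(P,-1,0)-P
    print(n,"c",c,"len",np.linalg.norm(e,axis=1),"ang",np.degrees(np.arctan2(e[:,1],e[:,0])))
rect(plane(f,crop([(112,188),(165,155),(200,205),(152,243)],150,210),.085),"head top")
rect(plane(f,crop([(83,143),(455,42),(503,215),(122,313)],150,210),.045),"rack top")
rect(plane(g,crop([(345,270),(372,232),(428,262),(398,318)],370,240),.085),"head scene")
rect(plane(f,crop([(57,100),(560,68),(600,470),(80,505)],265,145),.012),"jig")
P=plane(f,crop([(175,190),(185,368),(463,355)],265,145),.062);print(P, np.diff(P,axis=0))
print("bore",plane(f,crop([(277,272)],265,145),.062))
print("stem",plane(f,crop([(380,150)],150,210),.06), plane(g,crop([(195,165)],370,240),.06))
# jig in scene
s=g["color"][:,:,::-1]
cv2.imwrite("pics/crop_jig_s.png",cv2.resize(s[170:270,255:365],None,fx=6,fy=6,interpolation=cv2.INTER_CUBIC))
print("pink/yellow top",plane(f,crop([(98,447),(368,447)],150,210),.08))
E
```

```text
head top c [0.4555 0.3169 0.085 ] len [0.023  0.0234 0.0224 0.026 ] ang [ -56.0763 -141.863   130.546    39.2811]
rack top c [0.4662 0.2777 0.045 ] len [0.1496 0.0707 0.1513 0.0683] ang [ -73.308 -161.607  105.791   17.011]
head scene c [0.4586 0.3195 0.085 ] len [0.0188 0.0217 0.0253 0.0242] ang [-159.1717  118.5848   26.1984  -77.415 ]
jig c [ 0.5901 -0.0011  0.012 ] len [0.2073 0.1663 0.2097 0.1671] ang [ -85.0122 -173.8361   95.2144    5.3325]
[[ 0.6177  0.0577  0.062 ]
 [ 0.5477  0.0516  0.062 ]
 [ 0.5553 -0.0558  0.062 ]] [[-0.07   -0.0061  0.    ]
 [ 0.0076 -0.1074  0.    ]]
bore [[0.5862 0.017  0.062 ]]
stem [[0.4769 0.2401 0.06  ]] [[0.4833 0.2456 0.06  ]]
pink/yellow top [[0.363  0.334  0.08  ]
 [0.3654 0.2336 0.08  ]]
```

View pics/crop_jig_s.png

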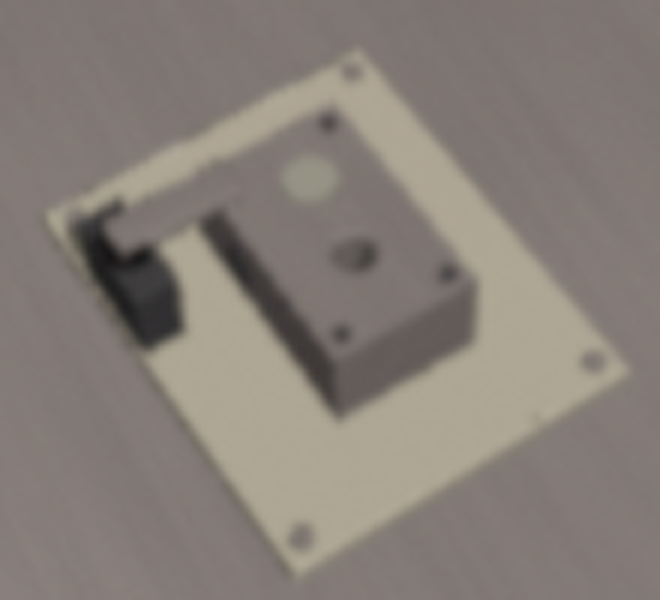

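The second crop shows the block with its strap at the rear right and the bore at crop (355,255); its corners are blurred. The top view is sharper, so I use it, and I now refine the head's yaw and centre by colour mask.

```bash
python3 - <<'E'
from h import *
np.set_printoptions(precision=4,suppress=True)
f=env.grab_frame("top")
im=cv2.resize(f["color"][225:258,162:195],None,fx=12,fy=12,interpolation=cv2.INTER_CUBIC)
gr=cv2.cvtColor(im,cv2.COLOR_RGB2GRAY); print(gr[::24,::24])
for th in (140,150,160):
    m=(gr>th).astype(np.uint8)
    cs,_=cv2.findContours(m,cv2.RETR_EXTERNAL,cv2.CHAIN_APPROX_NONE)
    cs=[c for c in cs if cv2.pointPolygonTest(c,(174.,200.),False)>0] or [max(cs,key=cv2.contourArea)]
    r=cv2.minAreaRect(cs[0]); b=cv2.boxPoints(r)
    P=plane(f,crop(b,162,225,12),.085); e=np.roll(P,-1,0)-P
    print(th,cv2.contourArea(cs[0])/144,P.mean(0),np.linalg.norm(e,axis=1),np.degrees(np.arctan2(e[:,1],e[:,0])))
E
```

```text
[[150 152 153 150 151 154 151 150 151 151 154 152 151 154 156 146 130]
 [151 150 152 151 151 150 150 152 149 152 152 150 143 128 119 118 117]
 [151 152 153 151 154 153 154 154 148 133 123 118 118 121 121 120 120]
 [149 149 151 155 145 137 129 116 119 119 120 120 120 119 121 118 121]
 [152 143 129 121 118 119 120 121 119 120 120 119 119 120 120 120 119]
 [155 126 120 120 119 122 119 120 117 122 120 120 121 119 120 120 120]
 [152 135 118 121 119 120 115 124 147  78  90 106  96  96  98  98 113]
 [152 142 120 119 119 136 156 161 168  72  67  68  67  67  67  66  65]
 [154 158 116 119 145 167 160 160 156 146  57  68  69  68  70  72  65]
 [151 154 123 119 150 163 159 159 156 161  88  70  68  69  72  68  69]
 [151 152 131 119 118 178 161 159 158 165 123  66  71  69  68  69  70]
 [154 153 140 119 118 145 163 164 150  90  71  70  70  67  71  69  62]
 [153 152 147 118 121  98 167 103  64  62  63  70  69  71  68  54 115]
 [149 149 152 116 121 121 118 115 101 121 128  88  95  97  72 130 120]
 [153 151 153 125 120 120 122 121 119 122 121 120 120 121 123 120 120]
 [150 150 151 132 122 121 122 119 121 120 121 120 119 121 121 124 125]
 [155 153 152 147 119 121 121 119 121 120 121 122 127 107  93  66  56]]
140 98.28472222222223 [0.4556 0.3187 0.085 ] [0.0245 0.0243 0.0244 0.0243] [ -58.2195 -146.8053  121.6833   33.3698]
150 91.49652777777777 [0.4558 0.3189 0.085 ] [0.0238 0.024  0.0237 0.024 ] [ -59.7092 -148.1832  120.1993   31.9891]
160 14.3125 [0.4463 0.3192 0.085 ] [0.0102 0.0197 0.0102 0.0197] [ -7.513  -99.9623 172.3257  80.0565]
```

Call:
{"method": "apply_moves", "body": {"dp": [[-15,-11,1],[-45,-33,2],[-80,-59,4],[-118,-87,6],[-156,-115,8],[-194,-143,10],[-232,-171,12],[-270,-199,14],[-308,-227,16],[-346,-255,18]], "rotation": [[0,0,-2],[0,0,-6],[0,0,-12],[0,0,-18],[0,0,-24],[0,0,-30],[0,0,-36],[0,0,-42],[0,0,-48],[0,0,-54]], "hand": [0,0,0,0,0,0,0,0,0,0], "newtons": 20}}

```text
time: 1.25
position: [0.3051, -0.1152, 0.2135]
tool_rot: [180.0, -0.1, -18.1]
force: [1.7, -0.0, 0.6]
opening: 0.0854
```

```bash
cat >> h.py <<'E'
from scipy.spatial.transform import Rotation as Ro
np.set_printoptions(precision=4,suppress=True)
def to(p=None,yaw=None):
    s=env.sense(); R=Ro.from_euler("xyz",s["tool_rot"],degrees=True)
    print("t",round(s["time"],2),"pos",s["position"]*1e3,"rot",s["tool_rot"],"F",s["force"],"M",s["ft_torque"],"open",s["opening"]*1e3)
    if p is not None: print("dp mm",R.inv().apply(np.array(p)-s["position"])*1e3)
    if yaw is not None: print("rotvec",(R.inv()*Ro.from_euler("xyz",[180,0,yaw],degrees=True)).as_rotvec(degrees=True))
E
python3 -c "
from h import *
to([.4557,.3183,.2],34)"
```

```text
t 1.25 pos [ 305.0842 -115.1602  213.4655] rot [179.983   -0.0659 -18.1177] F [ 1.6784 -0.0133  0.6105] M [ 0.0384 -0.0468 -0.0415] open 85.37607250108073
dp mm [   8.3392 -458.8101   13.3391]
rotvec [  0.0458  -0.0535 -52.1177]
```

Call:
{"method": "apply_moves", "body": {"dp": [[1,-45,2],[2,-90,3],[3,-140,4],[4,-190,6],[5,-240,8],[6,-290,9],[7,-340,10],[8,-385,12],[8,-425,13],[8,-455,13]], "rotation": [[0,0,-6],[0,0,-12],[0,0,-18],[0,0,-24],[0,0,-30],[0,0,-36],[0,0,-42],[0,0,-48],[0,0,-52],[0,0,-52]], "hand": [0,0,0,0,0,0,0,0,0,0]}}

```text
time: 2.25
position: [0.4556, 0.3152, 0.1998]
tool_rot: [-180.0, 0.0, 33.9]
force: [0.0, -0.5, -0.7]
opening: 0.0852
```

```bash
python3 -c "
from h import *
f=env.grab_frame('top');cv2.imwrite('pics/t2.png',cv2.resize(f['color'][190:300,130:280,::-1],None,fx=5,fy=5,interpolation=cv2.INTER_CUBIC))
to([.4557,.3183,.12],34)"
```

```text
t 2.3 pos [456.9398 318.3618 199.859 ] rot [-179.8804   -0.1645   33.8389] F [1.4636 2.474  0.5587] M [ 0.0703 -0.1168 -0.0148] open 85.20712099750877
dp mm [-1.2934 -0.4724 79.8568]
rotvec [-0.1193 -0.1646 -0.161 ]
```

View pics/t2.png

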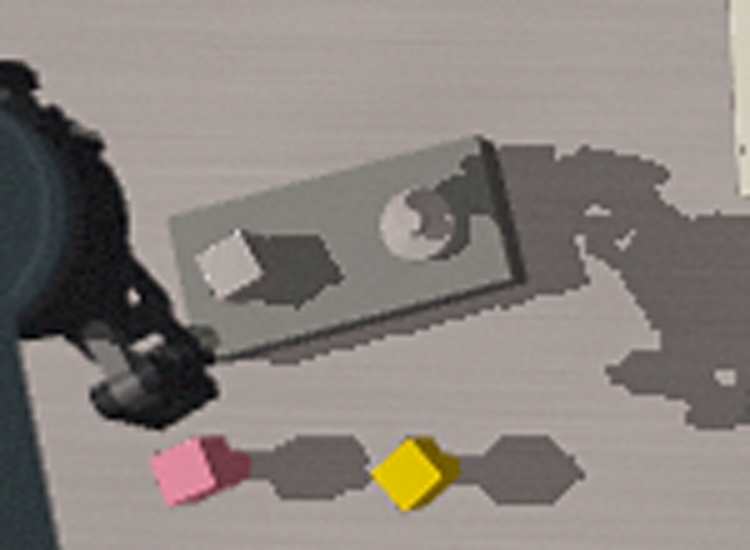

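The picture shows the gripper left of the head in the crop, with the plunger still at crop (228,265). I check by projection that this is only parallax.

```bash
python3 -c "
from h import *
f=env.grab_frame('top')
K=np.array([[f['fx'],0,f['cx']],[0,f['fy'],f['cy']],[0,0,1]])
P=np.array([[.4569,.3184,.2],[.4569-.041,.3184-.028,.213],[.4569+.041,.3184+.028,.213],[.4557,.3185,.085]])
q=cv2.projectPoints(P,cv2.Rodrigues(np.array(f['R']))[0],np.array(f['t']),K,np.array(f['D']))[0].reshape(-1,2)
print((q-[130,190])*5)
to()"
```

```text
[[137.6228 244.4087]
 [189.3476 348.7441]
 [ 63.9991 137.687 ]
 [225.5086 262.1094]]
t 2.35 pos [456.0951 315.864  199.7261] rot [-179.9496   -0.0493   33.8728] F [-0.3104  0.1534 -0.2491] M [-0.0739  0.004   0.0084] open 85.11007483910262
```

Call:
{"method": "apply_moves", "body": {"dp": [[0,0,15],[0,0,40],[0,0,65],[0,0,85],[0,0,100],[0,0,105],[0,0,105],[0,0,105]], "rotation": [[0,0,0],[0,0,0],[0,0,0],[0,0,0],[0,0,0],[0,0,0],[0,0,0],[0,0,0]], "hand": [0,0,0,0,0,0,0,0]}}

```text
time: 3.15
position: [0.456, 0.3125, 0.0961]
tool_rot: [180.0, -0.1, 33.7]
force: [0.0, 0.9, 0.3]
opening: 0.0854
```

```bash
python3 -c "
from h import *
to([.4557,.3185,.050],34)"
```

```text
t 3.15 pos [455.954  312.4986  96.1307] rot [179.9856  -0.0619  33.6746] F [0.0319 0.8783 0.3032] M [-0.0169 -0.0143  0.0332] open 85.4267817121317
dp mm [ 3.0664 -5.1468 46.1327]
rotvec [ 0.0145 -0.0618 -0.3254]
```

Call:
{"method": "apply_moves", "body": {"dp": [[2,-3,10],[3,-5,25],[3,-5,40],[3,-5,46],[3,-5,46],[3,-5,46]], "rotation": [[0,0,0],[0,0,0],[0,0,0],[0,0,0],[0,0,0],[0,0,0]], "hand": [0,0,0,0,0,0]}}

```text
time: 3.75
position: [0.4555, 0.3187, 0.0497]
tool_rot: [180.0, -0.0, 33.7]
force: [0.2, 0.2, 0.4]
opening: 0.0855
```

```bash
python3 -c "
from h import *
to([.4557,.3185,.050],34)
f=env.grab_frame('scene');cv2.imwrite('pics/s3.png',cv2.resize(f['color'][210:320,370:500,::-1],None,fx=5,fy=5,interpolation=cv2.INTER_CUBIC))
to([.4557,.3185,.050],34)"
```

```text
t 3.75 pos [455.534  318.6585  49.7312] rot [179.9933  -0.0396  33.6971] F [0.1779 0.2134 0.4253] M [-0.0073  0.0287 -0.0403] open 85.46509835117743
dp mm [ 0.0503  0.224  -0.2688]
rotvec [ 0.0068 -0.0396 -0.3029]
t 3.8 pos [455.7682 318.7281  50.0174] rot [179.987   -0.0768  33.6945] F [-0.063   0.0439  0.8431] M [ 0.0111 -0.1025 -0.0291] open 85.41369810319196
dp mm [-0.1834  0.152   0.0172]
rotvec [ 0.0132 -0.0768 -0.3055]
```

View pics/s3.png

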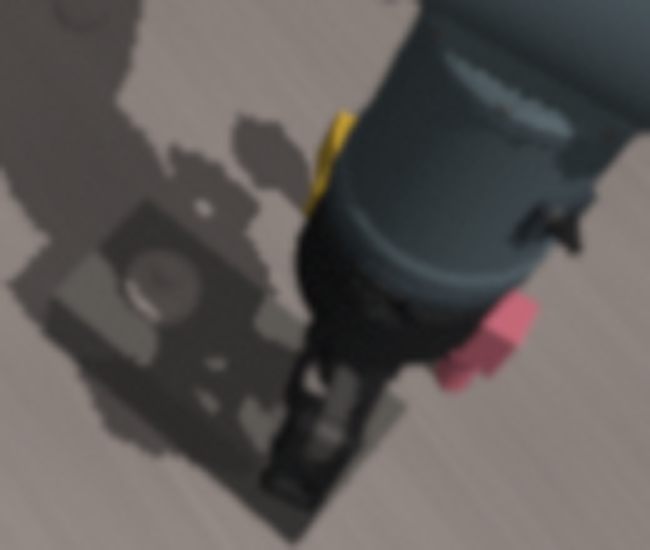

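The fingers straddle the head and touch neither the stem nor the lookalikes. I close softly.

Call:
{"method": "apply_moves", "body": {"dp": [[0,0,0],[0,0,0],[0,0,0],[0,0,0],[0,0,0],[0,0,0],[0,0,0],[0,0,0],[0,0,0],[0,0,0]], "rotation": [[0,0,0],[0,0,0],[0,0,0],[0,0,0],[0,0,0],[0,0,0],[0,0,0],[0,0,0],[0,0,0],[0,0,0]], "hand": [0.2,0.4,0.6,0.75,1,1,1,1,1,1], "newtons": 20}}

```text
time: 4.8
position: [0.4558, 0.3187, 0.0496]
tool_rot: [180.0, -0.1, 33.7]
force: [2.4, 1.5, 2.2]
opening: 0.0235
```

```bash
python3 -c "
from h import *
to()"
```

```text
t 4.8 pos [455.7716 318.6794  49.626 ] rot [179.9881  -0.0756  33.6897] F [2.4283 1.5059 2.2028] M [ 0.2765 -0.4452 -0.0162] open 23.461469560098994
```

Call:
{"method": "apply_moves", "body": {"dp": [[0,0,0],[0,0,0],[0,0,0],[0,0,-3],[0,0,-10],[0,0,-20],[0,0,-32],[0,0,-44],[0,0,-52],[0,0,-55]], "rotation": [[0,0,0],[0,0,0],[0,0,0],[0,0,0],[0,0,0],[0,0,0],[0,0,0],[0,0,0],[0,0,0],[0,0,0]], "hand": [1,1,1,1,1,1,1,1,1,1], "newtons": 80}}

```text
time: 5.8
position: [0.4541, 0.3179, 0.1042]
tool_rot: [-180.0, 0.1, 33.7]
force: [-0.6, -0.2, -2.6]
opening: 0.0227
```

```bash
python3 -c "
from h import *
to()
f=env.grab_frame('scene');cv2.imwrite('pics/s4.png',cv2.resize(f['color'][190:320,370:500,::-1],None,fx=4,fy=4,interpolation=cv2.INTER_CUBIC))
to()"
```

```text
t 5.8 pos [454.1369 317.9404 104.2436] rot [-179.9847    0.1307   33.6991] F [-0.6184 -0.171  -2.6044] M [-0.0271  0.0076  0.0216] open 22.678138707144182
t 5.85 pos [454.4176 318.0802 104.4398] rot [-179.9912    0.0863   33.7004] F [ 0.7816  0.3643 -1.6802] M [0.0372 0.0148 0.0061] open 22.928290633268148
```

View pics/s4.png

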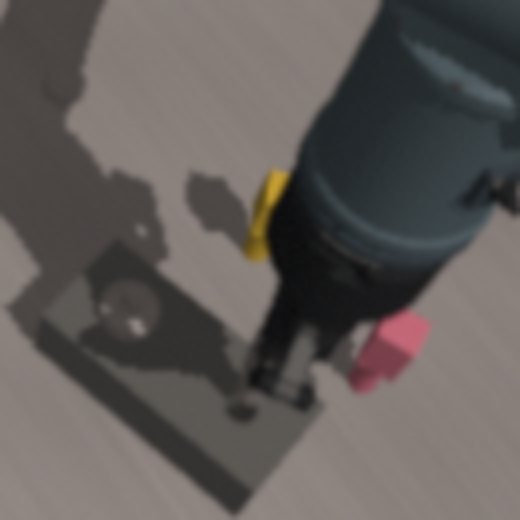

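Call:
{"method": "apply_moves", "body": {"dp": [[0,0,-12],[0,0,-30],[-2,5,-42],[-8,20,-45],[-18,46,-45],[-31,78,-45],[-45,115,-45],[-60,152,-45],[-75,190,-45],[-90,228,-45]], "rotation": [[0,0,0],[0,0,0],[0,0,1],[0,0,3],[0,0,6],[0,0,10],[0,0,14],[0,0,18],[0,0,22],[0,0,26]], "hand": [1,1,1,1,1,1,1,1,1,1]}}

```text
time: 6.85
position: [0.5062, 0.0761, 0.149]
tool_rot: [180.0, 0.1, 7.4]
force: [0.4, 0.4, -1.6]
opening: 0.0229
```

```bash
python3 -c "
from h import *
to([.528,-.042,.149],4.3)"
```

```text
t 6.85 pos [506.1871  76.0683 148.9726] rot [179.9859   0.0555   7.4128] F [ 0.4317  0.3538 -1.5792] M [-0.0451 -0.0731  0.0058] open 22.887222942740383
dp mm [  6.3977 119.8957  -0.0042]
rotvec [0.0156 0.0551 3.1128]
```

Call:
{"method": "apply_moves", "body": {"dp": [[2,35,0],[4,70,0],[5,98,0],[5,115,0],[5,120,0],[5,120,10],[5,120,30],[5,120,45],[5,120,50],[5,120,50]], "rotation": [[0,0,1],[0,0,2],[0,0,3],[0,0,3],[0,0,3],[0,0,3],[0,0,3],[0,0,3],[0,0,3],[0,0,3]], "hand": [1,1,1,1,1,1,1,1,1,1]}}

```text
time: 7.85
position: [0.5267, -0.0384, 0.0981]
tool_rot: [-179.9, 0.1, 4.7]
force: [0.0, -0.2, -2.0]
opening: 0.0232
```

```bash
python3 -c "
from h import *
f=env.grab_frame('top');cv2.imwrite('pics/t5.png',cv2.resize(f['color'][130:280,250:400,::-1],None,fx=4,fy=4,interpolation=cv2.INTER_CUBIC))
g=env.grab_frame('scene');cv2.imwrite('pics/s5.png',cv2.resize(g['color'][150:280,240:400,::-1],None,fx=4,fy=4,interpolation=cv2.INTER_CUBIC))
to([.540,-.041,.072],4.3)"
```

```text
t 7.95 pos [527.9793 -38.9559  99.6104] rot [179.9966  -0.0211   4.7317] F [ 0.308  -0.1183 -2.9522] M [ 0.0319 -0.0222  0.0626] open 23.07375820583147
dp mm [11.801   3.0271 27.6149]
rotvec [ 0.0033 -0.0211  0.4317]
```

View pics/t5.png

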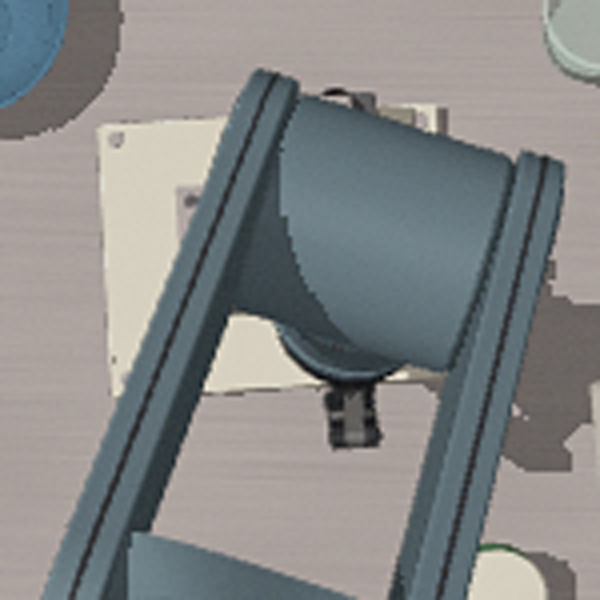

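View pics/s5.png

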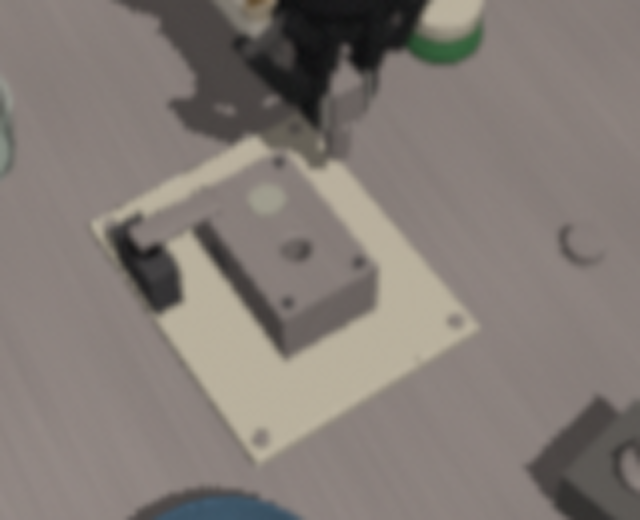

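The views show the plunger (scene crop about (340,130)) in front of the block's right end and clear of it. I descend to touch height.

Call:
{"method": "apply_moves", "body": {"dp": [[0,0,8],[0,0,20],[0,0,27],[0,0,27],[3,0,27],[6,0,27],[6,0,27],[6,0,27]], "rotation": [[0,0,0],[0,0,0],[0,0,0],[0,0,0],[0,0,0],[0,0,0],[0,0,0],[0,0,0]], "hand": [1,1,1,1,1,1,1,1]}}

```text
time: 8.75
position: [0.5342, -0.039, 0.0726]
tool_rot: [180.0, -0.0, 4.7]
force: [-0.3, -0.5, -2.3]
opening: 0.0231
```

```bash
python3 -c "
from h import *
to([.546,-.041,.072],4.3)"
```

```text
t 8.75 pos [534.15   -39.0191  72.5934] rot [179.9871  -0.0335   4.6975] F [-0.3138 -0.4886 -2.3245] M [-0.0349  0.0099  0.0197] open 23.058611066880637
dp mm [11.6476  2.9446  0.6009]
rotvec [ 0.0128 -0.0335  0.3975]
```

Call:
{"method": "apply_moves", "body": {"dp": [[2,0,0],[4,0,0],[5,0,0],[6,0,0],[6.5,0,0],[7,0,0],[7.5,0,0],[8,0,0]], "rotation": [[0,0,0],[0,0,0],[0,0,0],[0,0,0],[0,0,0],[0,0,0],[0,0,0],[0,0,0]], "hand": [1,1,1,1,1,1,1,1]}}

```text
time: 9.55
position: [0.5417, -0.0383, 0.0723]
tool_rot: [-180.0, 0.0, 4.7]
force: [0.6, 0.4, -2.4]
opening: 0.023
```

Call:
{"method": "apply_moves", "body": {"dp": [[0.5,0,0],[1,0,0],[1,0,0]], "rotation": [[0,0,0],[0,0,0],[0,0,0]], "hand": [1,1,1]}}

```text
time: 9.85
position: [0.5428, -0.0382, 0.0723]
tool_rot: [-180.0, -0.0, 4.7]
force: [-0.5, -0.5, -2.4]
opening: 0.0231
```

Call:
{"method": "apply_moves", "body": {"dp": [[0.5,0,0],[1,0,0],[1,0,0]], "rotation": [[0,0,0],[0,0,0],[0,0,0]], "hand": [1,1,1]}}

```text
time: 10.15
position: [0.5438, -0.0381, 0.0723]
tool_rot: [180.0, -0.0, 4.7]
force: [-0.7, -0.3, -2.4]
opening: 0.0234
```

Call:
{"method": "apply_moves", "body": {"dp": [[0.5,0,0],[1,0,0],[1,0,0]], "rotation": [[0,0,0],[0,0,0],[0,0,0]], "hand": [1,1,1]}}

```text
time: 10.45
position: [0.5448, -0.0381, 0.0723]
tool_rot: [180.0, -0.0, 4.7]
force: [0.0, 0.0, -2.1]
opening: 0.0233
```

Call:
{"method": "apply_moves", "body": {"dp": [[0.5,0,0],[1,0,0],[1,0,0]], "rotation": [[0,0,0],[0,0,0],[0,0,0]], "hand": [1,1,1]}}

```text
time: 10.75
position: [0.5458, -0.038, 0.0723]
tool_rot: [180.0, -0.0, 4.7]
force: [-0.4, 0.1, -2.7]
opening: 0.0231
```

Call:
{"method": "apply_moves", "body": {"dp": [[0.5,0,0],[0.5,0,0]], "rotation": [[0,0,0],[0,0,0]], "hand": [1,1]}}

```text
time: 10.95
position: [0.5463, -0.0379, 0.0723]
tool_rot: [180.0, -0.0, 4.7]
force: [-0.5, 0.7, -2.4]
opening: 0.0229
```

```bash
python3 -c "
from h import *
to()"
```

```text
t 10.95 pos [546.3412 -37.9454  72.3296] rot [179.9982  -0.0047   4.6933] F [-0.4767  0.7123 -2.4432] M [0.0244 0.0359 0.0733] open 22.895717768248794
```

Call:
{"method": "apply_moves", "body": {"dp": [[0.5,0,0],[0.5,0,0]], "rotation": [[0,0,0],[0,0,0]], "hand": [1,1]}}

```text
time: 11.15
position: [0.5468, -0.0379, 0.0723]
tool_rot: [-180.0, -0.0, 4.7]
force: [-0.4, 0.1, -1.7]
opening: 0.0231
```

Call:
{"method": "apply_moves", "body": {"dp": [[0.5,0,0],[0.5,0,0]], "rotation": [[0,0,0],[0,0,0]], "hand": [1,1]}}

```text
time: 11.35
position: [0.5473, -0.0379, 0.0723]
tool_rot: [180.0, -0.0, 4.7]
force: [0.5, -0.1, -1.9]
opening: 0.0232
```

Call:
{"method": "apply_moves", "body": {"dp": [[0.5,0,0],[0.5,0,0]], "rotation": [[0,0,0],[0,0,0]], "hand": [1,1]}}

```text
time: 11.55
position: [0.5479, -0.0378, 0.0723]
tool_rot: [180.0, -0.0, 4.7]
force: [-0.8, 0.2, -2.7]
opening: 0.0227
```

Call:
{"method": "apply_moves", "body": {"dp": [[0.5,0,0],[0.5,0,0]], "rotation": [[0,0,0],[0,0,0]], "hand": [1,1]}}

```text
time: 11.75
position: [0.5483, -0.0378, 0.0723]
tool_rot: [180.0, -0.0, 4.7]
force: [-0.1, 0.7, -3.1]
opening: 0.0232
```

Call:
{"method": "apply_moves", "body": {"dp": [[0.5,0,0],[0.5,0,0]], "rotation": [[0,0,0],[0,0,0]], "hand": [1,1]}}

```text
time: 11.95
position: [0.5487, -0.0377, 0.0723]
tool_rot: [-180.0, 0.0, 4.7]
force: [0.7, -0.9, -2.7]
opening: 0.023
```

Call:
{"method": "apply_moves", "body": {"dp": [[0.5,0,0],[0.5,0,0]], "rotation": [[0,0,0],[0,0,0]], "hand": [1,1]}}

```text
time: 12.15
position: [0.5488, -0.0377, 0.0722]
tool_rot: [-180.0, 0.1, 4.7]
force: [-1.8, -0.1, -1.1]
opening: 0.0232
```

```bash
python3 -c "
from h import *
to()
g=env.grab_frame('scene');cv2.imwrite('pics/s6.png',cv2.resize(g['color'][160:250,270:360,::-1],None,fx=6,fy=6,interpolation=cv2.INTER_CUBIC))
to()"
```

```text
t 12.15 pos [548.8244 -37.6864  72.2368] rot [-179.9948    0.0537    4.6994] F [-1.8159 -0.0661 -1.0663] M [-0.0802  0.3256  0.0324] open 23.231692913342407
t 12.2 pos [548.8324 -37.6896  72.2154] rot [-179.9928    0.0513    4.6936] F [-1.4742 -0.3203 -0.96  ] M [-0.0896  0.3711  0.0295] open 22.944937429944215
```

View pics/s6.png

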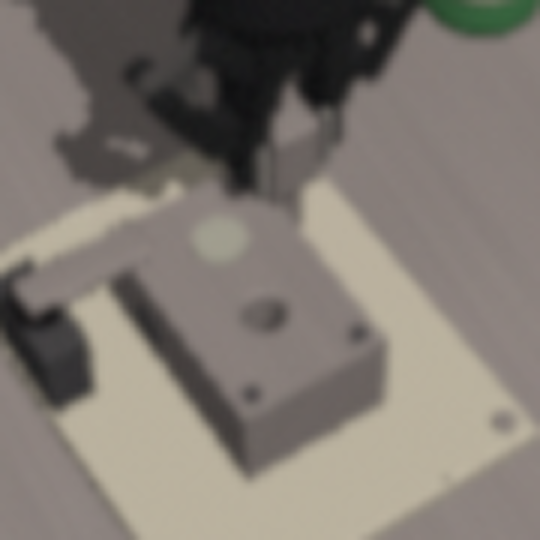

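Contact: the shank touches near the right end of the long side (scene crop about (300,215)), and the position stalls with Fx at about -1.6 N. I press a little more and hold.

Call:
{"method": "apply_moves", "body": {"dp": [[0.3,0,0],[0.6,0,0],[0.6,0,0]], "rotation": [[0,0,0],[0,0,0],[0,0,0]], "hand": [1,1,1]}}

```text
time: 12.5
position: [0.549, -0.0376, 0.0721]
tool_rot: [-180.0, 0.1, 4.7]
force: [-5.3, -1.3, -0.0]
opening: 0.0232
```

```bash
python3 -c "
from h import *
to()"
```

```text
t 12.5 pos [548.9909 -37.6433  72.1113] rot [-179.9869    0.1049    4.6984] F [-5.3123 -1.2617 -0.0209] M [-0.2273  0.9688 -0.0287] open 23.174244014000823
```

Call:
{"method": "apply_moves", "body": {"dp": [[0,0,0],[0,0,0],[0,0,0],[0,0,0],[0,0,0]], "rotation": [[0,0,0],[0,0,0],[0,0,0],[0,0,0],[0,0,0]], "hand": [1,1,1,1,1]}}

```text
time: 13.0
position: [0.549, -0.0376, 0.0721]
tool_rot: [-180.0, 0.1, 4.7]
force: [-5.4, -1.6, -0.3]
opening: 0.023
```

```bash
python3 -c "
from h import *
to()"
```

```text
t 13.0 pos [548.9613 -37.6048  72.0969] rot [-179.9849    0.104     4.6987] F [-5.4045 -1.5804 -0.3374] M [-0.1848  1.0187  0.023 ] open 23.005818481611513
```

Call:
{"method": "apply_moves", "body": {"dp": [[-3,0,0],[-8,0,0],[-9,-8,0],[-9,-22,0],[-9,-38,0],[-9,-54,0],[-9,-66,0],[-9,-72,0],[-9,-72,0],[-9,-72,0]], "rotation": [[0,0,0],[0,0,0],[0,0,0],[0,0,0],[0,0,0],[0,0,0],[0,0,0],[0,0,0],[0,0,0],[0,0,0]], "hand": [1,1,1,1,1,1,1,1,1,1]}}

```text
time: 14.0
position: [0.5351, 0.0334, 0.0723]
tool_rot: [180.0, -0.0, 4.7]
force: [-0.8, 0.3, -3.1]
opening: 0.0225
```

Call:
{"method": "apply_moves", "body": {"dp": [[2,0,0],[4,0,0],[4.5,0,0],[5,0,0],[5,0,0]], "rotation": [[0,0,0],[0,0,0],[0,0,0],[0,0,0],[0,0,0]], "hand": [1,1,1,1,1]}}

```text
time: 14.5
position: [0.54, 0.0336, 0.0723]
tool_rot: [-180.0, 0.0, 4.7]
force: [0.1, 0.3, -2.5]
opening: 0.0235
```

```bash
python3 -c "
from h import *
to()"
```

```text
t 14.5 pos [540.0468  33.6     72.2673] rot [-179.999     0.002     4.6736] F [ 0.0737  0.2568 -2.4611] M [-0.0205 -0.0843  0.0047] open 23.487647283341776
```

Call:
{"method": "apply_moves", "body": {"dp": [[0.5,0,0],[1,0,0],[1,0,0]], "rotation": [[0,0,0],[0,0,0],[0,0,0]], "hand": [1,1,1]}}

```text
time: 14.8
position: [0.541, 0.0339, 0.0723]
tool_rot: [180.0, -0.0, 4.7]
force: [0.3, -0.6, -2.3]
opening: 0.0228
```

Call:
{"method": "apply_moves", "body": {"dp": [[0.5,0,0],[0.5,0,0]], "rotation": [[0,0,0],[0,0,0]], "hand": [1,1]}}

```text
time: 15.0
position: [0.5415, 0.0339, 0.0724]
tool_rot: [180.0, -0.0, 4.7]
force: [0.6, -0.3, -1.8]
opening: 0.023
```

Call:
{"method": "apply_moves", "body": {"dp": [[0.5,0,0],[0.5,0,0]], "rotation": [[0,0,0],[0,0,0]], "hand": [1,1]}}

```text
time: 15.2
position: [0.542, 0.034, 0.0723]
tool_rot: [-180.0, -0.0, 4.7]
force: [0.4, 0.6, -3.0]
opening: 0.0232
```

Call:
{"method": "apply_moves", "body": {"dp": [[0.5,0,0],[0.5,0,0]], "rotation": [[0,0,0],[0,0,0]], "hand": [1,1]}}

```text
time: 15.4
position: [0.5425, 0.034, 0.0723]
tool_rot: [180.0, -0.0, 4.7]
force: [0.1, -0.4, -2.5]
opening: 0.0231
```

Call:
{"method": "apply_moves", "body": {"dp": [[0.3,0,0],[0.3,0,0]], "rotation": [[0,0,0],[0,0,0]], "hand": [1,1]}}

```text
time: 15.6
position: [0.5428, 0.034, 0.0723]
tool_rot: [-180.0, -0.0, 4.7]
force: [0.5, 0.8, -2.5]
opening: 0.0229
```

Call:
{"method": "apply_moves", "body": {"dp": [[0.4,0,0],[0.4,0,0]], "rotation": [[0,0,0],[0,0,0]], "hand": [1,1]}}

```text
time: 15.8
position: [0.5431, 0.034, 0.0723]
tool_rot: [-180.0, 0.0, 4.7]
force: [0.4, 0.4, -1.9]
opening: 0.0231
```

Call:
{"method": "apply_moves", "body": {"dp": [[0.4,0,0],[0.4,0,0]], "rotation": [[0,0,0],[0,0,0]], "hand": [1,1]}}

```text
time: 16.0
position: [0.5432, 0.0341, 0.0722]
tool_rot: [-180.0, 0.0, 4.7]
force: [-1.8, -0.5, -1.5]
opening: 0.0233
```

Contact. I press to about 5 N and hold.

Call:
{"method": "apply_moves", "body": {"dp": [[0.3,0,0],[0.6,0,0],[0.6,0,0]], "rotation": [[0,0,0],[0,0,0],[0,0,0]], "hand": [1,1,1]}}

```text
time: 16.3
position: [0.5433, 0.0342, 0.0721]
tool_rot: [-180.0, 0.1, 4.7]
force: [-3.9, -0.9, -0.5]
opening: 0.023
```

Call:
{"method": "apply_moves", "body": {"dp": [[0,0,0],[0,0,0],[0,0,0],[0,0,0],[0,0,0]], "rotation": [[0,0,0],[0,0,0],[0,0,0],[0,0,0],[0,0,0]], "hand": [1,1,1,1,1]}}

```text
time: 16.8
position: [0.5434, 0.0341, 0.0721]
tool_rot: [-180.0, 0.1, 4.7]
force: [-5.8, -1.2, 0.4]
opening: 0.0229
```

```bash
python3 -c "
from h import *
to()"
```

```text
t 16.8 pos [543.3699  34.1356  72.1083] rot [-179.99      0.0933    4.6964] F [-5.8341 -1.2066  0.4034] M [-0.0861  0.9847  0.004 ] open 22.93250245213768
```

Call:
{"method": "apply_moves", "body": {"dp": [[-4,0,0],[-10,0,0],[-11,-10,0],[-11,-28,0],[-11,-42,0],[-10,-45,0],[0,-45,0],[18,-44,0],[34,-43,0],[43,-43,0]], "rotation": [[0,0,0],[0,0,0],[0,0,0],[0,0,0],[0,0,0],[0,0,0],[0,0,0],[0,0,0],[0,0,0],[0,0,0]], "hand": [1,1,1,1,1,1,1,1,1,1]}}

```text
time: 17.8
position: [0.5859, 0.0799, 0.0724]
tool_rot: [180.0, -0.1, 4.7]
force: [0.2, 0.3, -3.2]
opening: 0.0232
```

Call:
{"method": "apply_moves", "body": {"dp": [[0,0,0],[0,0,0],[0,0,0]], "rotation": [[0,0,0],[0,0,0],[0,0,0]], "hand": [1,1,1]}}

```text
time: 18.1
position: [0.5826, 0.0804, 0.0721]
tool_rot: [-180.0, 0.1, 4.7]
force: [0.1, -0.1, -3.3]
opening: 0.0232
```

```bash
python3 -c "
from h import *
to([.583,.0785,.0721])"
```

```text
t 18.1 pos [582.6243  80.429   72.063 ] rot [-179.9935    0.0699    4.6889] F [ 0.1307 -0.0972 -3.3258] M [-0.0138  0.0071  0.0163] open 23.18757549508605
dp mm [ 0.2167  1.9533 -0.0375]
```

Call:
{"method": "apply_moves", "body": {"dp": [[0,2,0],[0,5,0],[0,8,0],[0,10,0],[0,11,0],[0,12,0],[0,12.5,0],[0,13,0],[0,13,0]], "rotation": [[0,0,0],[0,0,0],[0,0,0],[0,0,0],[0,0,0],[0,0,0],[0,0,0],[0,0,0],[0,0,0]], "hand": [1,1,1,1,1,1,1,1,1]}}

```text
time: 19.0
position: [0.5845, 0.0675, 0.0723]
tool_rot: [-180.0, 0.0, 4.7]
force: [1.0, -0.1, -2.2]
opening: 0.0229
```

Call:
{"method": "apply_moves", "body": {"dp": [[0,0.5,0],[0,1,0],[0,1,0]], "rotation": [[0,0,0],[0,0,0],[0,0,0]], "hand": [1,1,1]}}

```text
time: 19.3
position: [0.5847, 0.0665, 0.0723]
tool_rot: [180.0, -0.0, 4.7]
force: [-0.3, 0.7, -2.5]
opening: 0.0231
```

Call:
{"method": "apply_moves", "body": {"dp": [[0,0.5,0],[0,0.5,0]], "rotation": [[0,0,0],[0,0,0]], "hand": [1,1]}}

```text
time: 19.5
position: [0.5847, 0.066, 0.0723]
tool_rot: [180.0, 0.0, 4.7]
force: [-0.6, -0.4, -3.1]
opening: 0.0231
```

Call:
{"method": "apply_moves", "body": {"dp": [[0,0.5,0],[0,0.5,0]], "rotation": [[0,0,0],[0,0,0]], "hand": [1,1]}}

```text
time: 19.7
position: [0.5847, 0.0655, 0.0723]
tool_rot: [180.0, -0.0, 4.7]
force: [0.4, 0.0, -3.2]
opening: 0.0228
```

Call:
{"method": "apply_moves", "body": {"dp": [[0,0.5,0],[0,0.5,0]], "rotation": [[0,0,0],[0,0,0]], "hand": [1,1]}}

```text
time: 19.9
position: [0.5847, 0.0651, 0.0723]
tool_rot: [-180.0, 0.0, 4.7]
force: [0.5, 0.1, -2.2]
opening: 0.0231
```

Call:
{"method": "apply_moves", "body": {"dp": [[0,0.5,0],[0,0.5,0]], "rotation": [[0,0,0],[0,0,0]], "hand": [1,1]}}

```text
time: 20.1
position: [0.5848, 0.065, 0.0723]
tool_rot: [-180.0, -0.0, 4.7]
force: [-0.0, 3.1, -2.1]
opening: 0.023
```

Call:
{"method": "apply_moves", "body": {"dp": [[0,0.5,0],[0,0.5,0]], "rotation": [[0,0,0],[0,0,0]], "hand": [1,1]}}

```text
time: 20.3
position: [0.5848, 0.0648, 0.0724]
tool_rot: [-179.9, -0.0, 4.7]
force: [-0.6, 4.3, -1.5]
opening: 0.0233
```

Call:
{"method": "apply_moves", "body": {"dp": [[0,0,0],[0,0,0],[0,0,0],[0,0,0],[0,0,0],[0,0,0]], "rotation": [[0,0,0],[0,0,0],[0,0,0],[0,0,0],[0,0,0],[0,0,0]], "hand": [1,1,1,1,1,1]}}

```text
time: 20.9
position: [0.5847, 0.0648, 0.0724]
tool_rot: [-179.9, -0.0, 4.7]
force: [-0.6, 5.1, -1.5]
opening: 0.0233
```

```bash
python3 -c "
from h import *
to()
p=env.sense()['position']*1e3
P1=np.array([548.97,-37.62]);P2=np.array([543.38,34.14]);d=(P2-P1)/np.linalg.norm(P2-P1); n=np.array([d[1],-d[0]])
print('yaw',np.degrees(np.arctan2(n[1],n[0])))
# zero-force correction: ~0.25mm pressed in towards block on each
cn=P1@n-.25+8+35; cm=p[:2]@d+.15-8-40
b=cn*n+cm*d; print('bore',b,'vs P3 coords n',p[:2]@n-P1@n)
to([b[0]/1e3,b[1]/1e3,.072])"
```

```text
t 20.9 pos [584.7488  64.8432  72.3675] rot [-179.9368   -0.0024    4.6953] F [-0.595   5.0915 -1.5293] M [0.9685 0.0396 0.0191] open 23.259862980848823
yaw 4.45426295727979
bore [587.5893  17.0695] vs P3 coords n 43.62834852924266
t 20.9 pos [584.7488  64.8432  72.3675] rot [-179.9368   -0.0024    4.6953] F [-0.595   5.0915 -1.5293] M [0.9685 0.0396 0.0191] open 23.259862980848823
dp mm [-1.0796 47.8463  0.3146]
```

All three touches are done (about 5 N each, held for at least 0.5 s). The block's yaw is 4.45° and the bore target for the TCP is (587.6, 17.1) mm. The camera's bore reading of (586.2, 17.0) agrees within its error. I back off, rise and go above the bore.

Call:
{"method": "apply_moves", "body": {"dp": [[0,-4,0],[0,-10,0],[0,-12,-10],[0,-12,-30],[0,-12,-46],[0,-6,-50],[0,10,-50],[0,28,-50],[-1,42,-50],[-1,47,-50]], "rotation": [[0,0,0],[0,0,0],[0,0,0],[0,0,0],[0,0,0],[0,0,0],[0,0,0],[0,0,0],[0,0,0],[0,0,0]], "hand": [1,1,1,1,1,1,1,1,1,1]}}

```text
time: 21.9
position: [0.5872, 0.0148, 0.1215]
tool_rot: [180.0, 0.1, 4.6]
force: [-0.4, 0.4, -2.2]
opening: 0.0231
```

Call:
{"method": "apply_moves", "body": {"dp": [[0,0,0],[0,0,0],[0,0,0],[0,0,0]], "rotation": [[0,0,0],[0,0,0],[0,0,0],[0,0,0]], "hand": [1,1,1,1]}}

```text
time: 22.3
position: [0.5876, 0.0178, 0.1223]
tool_rot: [-180.0, 0.0, 4.7]
force: [0.1, 0.8, -2.7]
opening: 0.0233
```

```bash
python3 -c "
from h import *
to([.5876,.01707,.112],4.6953)
g=env.grab_frame('scene');cv2.imwrite('pics/s7.png',cv2.resize(g['color'][150:250,260:380,::-1],None,fx=5,fy=5,interpolation=cv2.INTER_CUBIC))
to([.5876,.01707,.112],4.6953)"
```

```text
t 22.3 pos [587.6078  17.7749 122.2696] rot [-179.9928    0.0049    4.7415] F [ 0.1127  0.7899 -2.7047] M [-0.0096  0.0114  0.0082] open 23.268210905671594
dp mm [-0.0652  0.7032 10.2695]
rotvec [-0.0072  0.005   0.0462]
t 22.35 pos [587.636   17.7713 122.3179] rot [-179.991     0.0001    4.7417] F [ 0.0646 -0.4482 -3.1204] M [0.0016 0.0569 0.0276] open 23.196085211042742
dp mm [-0.0938  0.6976 10.3178]
rotvec [-0.009   0.0001  0.0464]
```

View pics/s7.png

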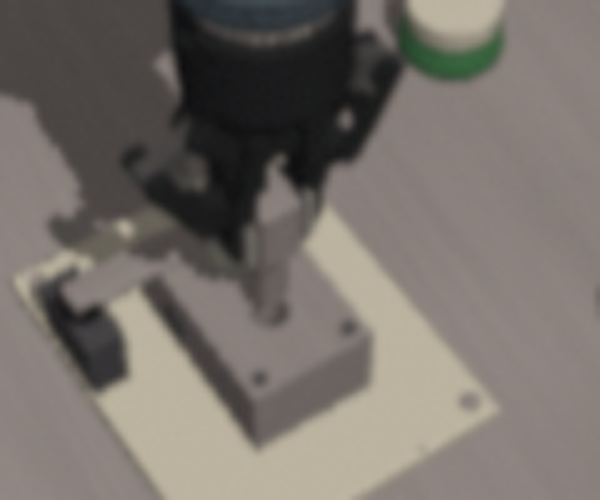

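The picture shows the shank's foot directly over the bore (crop about (270,310)). I fine-shift and descend.

Call:
{"method": "apply_moves", "body": {"dp": [[0,0.7,0],[0,0.7,4],[0,0.7,9],[0,0.7,12],[0,0.7,13],[0,0.7,13],[0,0.7,13]], "rotation": [[0,0,0],[0,0,0],[0,0,0],[0,0,0],[0,0,0],[0,0,0],[0,0,0]], "hand": [1,1,1,1,1,1,1]}}

```text
time: 23.05
position: [0.5878, 0.0164, 0.1093]
tool_rot: [-180.0, -0.0, 4.7]
force: [0.1, 0.0, -2.4]
opening: 0.0231
```

Call:
{"method": "apply_moves", "body": {"dp": [[0,0,1],[0,0,2],[0,0,2]], "rotation": [[0,0,0],[0,0,0],[0,0,0]], "hand": [1,1,1]}}

```text
time: 23.35
position: [0.5877, 0.0165, 0.1072]
tool_rot: [-180.0, 0.0, 4.7]
force: [-0.1, 0.2, -3.1]
opening: 0.023
```

```bash
python3 -c "
from h import *
to([.5876,.01707,.106],4.74)"
```

```text
t 23.35 pos [587.6676  16.4686 107.2233] rot [-179.9968    0.0077    4.692 ] F [-0.0652  0.2192 -3.0652] M [ 0.0081 -0.0295 -0.0024] open 23.00193154061058
dp mm [-0.018  -0.6048  1.2233]
rotvec [-0.0032  0.0077 -0.048 ]
```

Call:
{"method": "apply_moves", "body": {"dp": [[0,-0.6,0],[0,-0.6,1],[0,-0.6,2],[0,-0.6,3],[0,-0.6,3]], "rotation": [[0,0,0],[0,0,0],[0,0,0],[0,0,0],[0,0,0]], "hand": [1,1,1,1,1]}}

```text
time: 23.85
position: [0.5875, 0.0171, 0.1041]
tool_rot: [-180.0, 0.0, 4.7]
force: [0.2, -0.1, -2.7]
opening: 0.0234
```

```bash
python3 -c "
from h import *
to([.5876,.01707,.106],4.74)"
```

```text
t 23.85 pos [587.5467  17.0689 104.0811] rot [-179.993     0.0216    4.6934] F [ 0.2097 -0.1256 -2.7452] M [-0.0171 -0.0344  0.0801] open 23.384231417642077
dp mm [ 0.0525  0.003  -1.919 ]
rotvec [-0.0071  0.0216 -0.0466]
```

Call:
{"method": "apply_moves", "body": {"dp": [[0,0,1],[0,0,2],[0,0,3],[0,0,4],[0,0,4]], "rotation": [[0,0,0],[0,0,0],[0,0,0],[0,0,0],[0,0,0]], "hand": [1,1,1,1,1]}}

```text
time: 24.35
position: [0.5876, 0.017, 0.1001]
tool_rot: [-180.0, 0.0, 4.7]
force: [-0.0, 0.1, -2.5]
opening: 0.0228
```

Call:
{"method": "apply_moves", "body": {"dp": [[0,0,1.5],[0,0,3],[0,0,4.5],[0,0,6],[0,0,6]], "rotation": [[0,0,0],[0,0,0],[0,0,0],[0,0,0],[0,0,0]], "hand": [1,1,1,1,1]}}

```text
time: 24.85
position: [0.5875, 0.0171, 0.094]
tool_rot: [-180.0, 0.0, 4.7]
force: [0.1, -0.3, -3.1]
opening: 0.0233
```

```bash
python3 -c "
from h import *
to([.5876,.01707,.0665],4.74)"
```

```text
t 24.85 pos [587.4903  17.0933  93.9842] rot [-179.9917    0.0312    4.6934] F [ 0.1296 -0.2621 -3.1276] M [-0.05    0.0466 -0.0446] open 23.278224574938392
dp mm [ 0.1223  0.0362 27.4842]
rotvec [-0.0083  0.0312 -0.0466]
```

No side or vertical force, and the foot is 12 mm into the bore. I continue down.

Call:
{"method": "apply_moves", "body": {"dp": [[0,0,2],[0,0,4],[0,0,6],[0,0,8],[0,0,10],[0,0,10]], "rotation": [[0,0,0],[0,0,0],[0,0,0],[0,0,0],[0,0,0],[0,0,0]], "hand": [1,1,1,1,1,1]}}

```text
time: 25.45
position: [0.5874, 0.0171, 0.0839]
tool_rot: [-180.0, 0.0, 4.7]
force: [-0.4, -0.1, -2.3]
opening: 0.0232
```

Call:
{"method": "apply_moves", "body": {"dp": [[0,0,2],[0,0,4],[0,0,6],[0,0,8],[0,0,10],[0,0,12],[0,0,12]], "rotation": [[0,0,0],[0,0,0],[0,0,0],[0,0,0],[0,0,0],[0,0,0],[0,0,0]], "hand": [1,1,1,1,1,1,1]}}

```text
time: 26.15
position: [0.5874, 0.0171, 0.0719]
tool_rot: [-180.0, 0.0, 4.7]
force: [-0.1, -0.1, -1.5]
opening: 0.0232
```

```bash
python3 -c "
from h import *
to([.5876,.01707,.0665],4.74)"
```

```text
t 26.15 pos [587.4481  17.0664  71.9374] rot [-179.9914    0.0362    4.6914] F [-0.1327 -0.1424 -1.4556] M [ 0.0175 -0.0644  0.0593] open 23.1958683467842
dp mm [0.1552 0.0096 5.4373]
rotvec [-0.0086  0.0362 -0.0486]
```

Call:
{"method": "apply_moves", "body": {"dp": [[0,0,1],[0,0,2],[0,0,3],[0,0,4],[0,0,4]], "rotation": [[0,0,0],[0,0,0],[0,0,0],[0,0,0],[0,0,0]], "hand": [1,1,1,1,1]}}

```text
time: 26.65
position: [0.5876, 0.0171, 0.0681]
tool_rot: [-180.0, 0.0, 4.7]
force: [-0.5, 0.6, -1.5]
opening: 0.0231
```

Call:
{"method": "apply_moves", "body": {"dp": [[0,0,0.4],[0,0,0.8],[0,0,0.8]], "rotation": [[0,0,0],[0,0,0],[0,0,0]], "hand": [1,1,1]}}

```text
time: 26.95
position: [0.5877, 0.0171, 0.0675]
tool_rot: [-180.0, 0.0, 4.7]
force: [-0.0, -0.6, -1.9]
opening: 0.0232
```

Call:
{"method": "apply_moves", "body": {"dp": [[0,0,0.4],[0,0,0.4]], "rotation": [[0,0,0],[0,0,0]], "hand": [1,1]}}

```text
time: 27.15
position: [0.5877, 0.017, 0.0671]
tool_rot: [-180.0, 0.0, 4.7]
force: [-0.7, 0.7, -2.2]
opening: 0.0231
```

Call:
{"method": "apply_moves", "body": {"dp": [[0,0,0.4],[0,0,0.4]], "rotation": [[0,0,0],[0,0,0]], "hand": [1,1]}}

```text
time: 27.35
position: [0.5877, 0.017, 0.0667]
tool_rot: [-180.0, 0.0, 4.7]
force: [0.6, 0.5, -3.0]
opening: 0.0232
```

Call:
{"method": "apply_moves", "body": {"dp": [[0,0,0.3],[0,0,0.3]], "rotation": [[0,0,0],[0,0,0]], "hand": [1,1]}}

```text
time: 27.55
position: [0.5877, 0.017, 0.0666]
tool_rot: [180.0, -0.0, 4.7]
force: [-0.6, -0.7, 0.3]
opening: 0.0233
```

Call:
{"method": "apply_moves", "body": {"dp": [[0,0,0.3],[0,0,0.3]], "rotation": [[0,0,0],[0,0,0]], "hand": [1,1]}}

```text
time: 27.75
position: [0.5877, 0.0171, 0.0666]
tool_rot: [180.0, -0.0, 4.7]
force: [-1.8, 0.4, 3.5]
opening: 0.023
```

Seated: z stalls at 66.6 mm as predicted and Fz turns upward by about 6 N. I relax the grip, open partway and retreat straight up.

Call:
{"method": "apply_moves", "body": {"dp": [[0,0,0],[0,0,0]], "rotation": [[0,0,0],[0,0,0]], "hand": [1,1], "newtons": 20}}

```text
time: 27.95
position: [0.5877, 0.0171, 0.0666]
tool_rot: [180.0, -0.0, 4.7]
force: [-2.5, 0.9, 5.2]
opening: 0.0229
```

Call:
{"method": "apply_moves", "body": {"dp": [[0,0,0],[0,0,0],[0,0,0],[0,0,0],[0,0,0],[0,0,0]], "rotation": [[0,0,0],[0,0,0],[0,0,0],[0,0,0],[0,0,0],[0,0,0]], "hand": [0.65,0.55,0.5,0.45,0.45,0.45]}}

```text
time: 28.55
position: [0.5877, 0.017, 0.0661]
tool_rot: [180.0, -0.0, 4.7]
force: [-0.9, 0.9, -0.0]
opening: 0.0467
```

```bash
python3 -c "
from h import *
to()"
```

```text
t 28.55 pos [587.7258  17.0101  66.0622] rot [179.9998  -0.001    4.6925] F [-0.8753  0.911  -0.0051] M [-0.0145 -0.0249  0.0308] open 46.73920725815013
```

Call:
{"method": "apply_moves", "body": {"dp": [[0,0,-5],[0,0,-15],[0,0,-30],[0,0,-50],[0,0,-75],[0,0,-105],[0,0,-135],[-20,0,-150],[-60,0,-155],[-100,0,-155]], "rotation": [[0,0,0],[0,0,0],[0,0,0],[0,0,0],[0,0,0],[0,0,0],[0,0,0],[0,0,0],[0,0,0],[0,0,0]], "hand": [0.45,0.45,0.45,0.45,0.45,0.45,0.45,0.45,0.45,0.45]}}

```text
time: 29.55
position: [0.4879, 0.0086, 0.2231]
tool_rot: [179.9, -0.2, 4.7]
force: [0.5, -0.5, -0.0]
opening: 0.0473
```

Call:
{"method": "apply_moves", "body": {"dp": [[-30,0,0],[-70,0,0],[-110,0,0],[-140,0,0],[-150,0,0],[-150,0,0],[-150,0,0]], "rotation": [[0,0,0],[0,0,0],[0,0,0],[0,0,0],[0,0,0],[0,0,0],[0,0,0]], "hand": [0.45,0.45,0.45,0.45,0.45,0.45,0.45]}}

```text
time: 30.25
position: [0.34, -0.0038, 0.222]
tool_rot: [180.0, -0.1, 4.7]
force: [0.3, -0.1, 0.0]
opening: 0.0471
```

```bash
python3 -c "
from h import *
g=env.grab_frame('scene');cv2.imwrite('pics/s8.png',cv2.resize(g['color'][160:270,260:370,::-1],None,fx=5,fy=5,interpolation=cv2.INTER_CUBIC))
f=env.grab_frame('top');cv2.imwrite('pics/t8.png',f['color'][:,:,::-1])
cv2.imwrite('pics/t8c.png',cv2.resize(f['color'][145:240,265:375,::-1],None,fx=6,fy=6,interpolation=cv2.INTER_CUBIC))
to()"
```

```text
t 30.35 pos [339.9113  -3.6515 221.4783] rot [179.9869  -0.0568   4.6974] F [-0.626  -0.4019 -0.4364] M [ 0.0245  0.0189 -0.0186] open 46.74930612721019
```

View pics/s8.png

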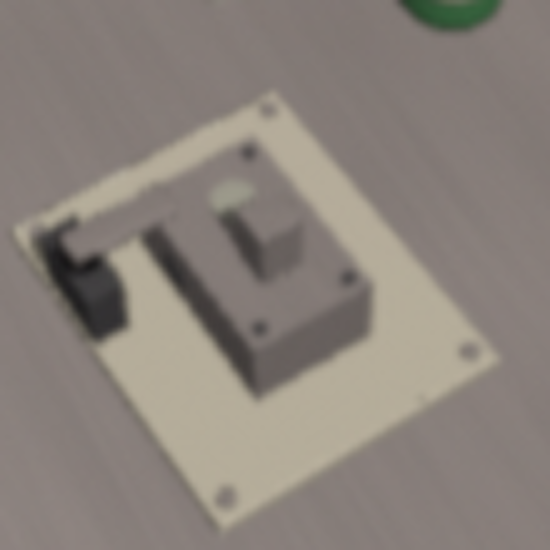

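View pics/t8.png

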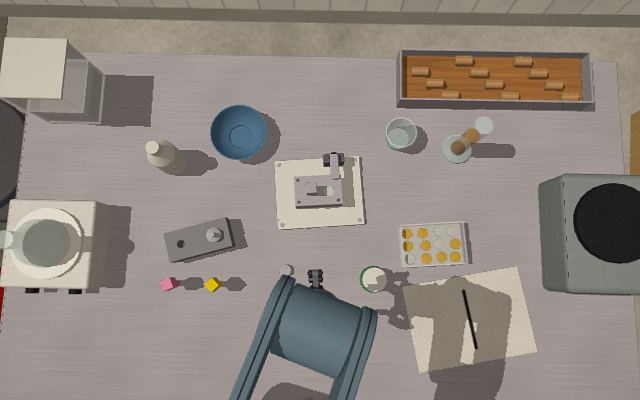

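View pics/t8c.png

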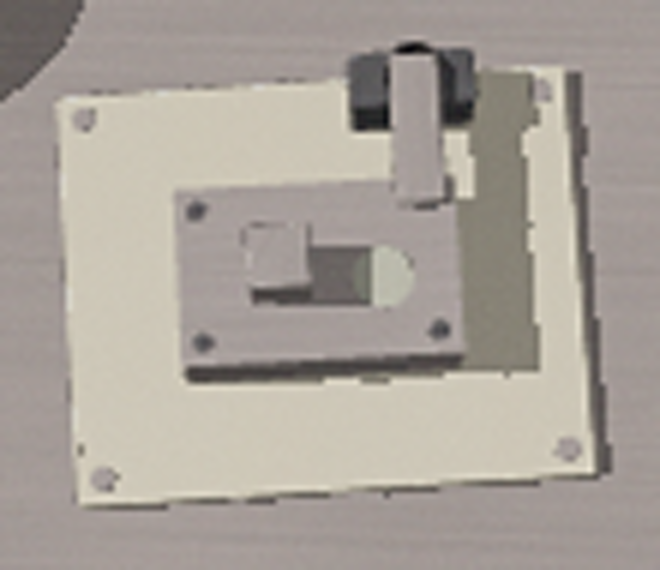

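The pictures show the head standing upright with its shoulder on the block (top crop about (277,257), scene crop (268,240)). The block, strap, rack and bystanders are where they were, and the gripper is clear. I hand the job in.

```bash
python3 -c "
from h import *
print(env.close_job()); to()"
```

```text
the job is handed in; nothing more can be done
None
the job is handed in; nothing more can be done
```

The plunger is in the block's bore with its head seated on the block. The job was handed in at about 30 s, with the gripper well clear.

- **Touches:** I took the steel plunger from the rack and touched the block's near long side at the right end, then the left end, then the middle of the narrow left end. Each press read about 5 N and lasted at least 0.5 s.
- **Locating the bore:** The touches gave a block yaw of 4.45° and put the bore at (587.6, 17.1) mm. The camera estimate of the long side was about 2–3 mm nearer the robot than where I felt it, and its bore reading was about 1.4 mm off, both roughly in line with the camera's error. I used the touches.
- **Insertion:** The shank slid in with almost no side force. It stopped where full seating was expected, with the foot about 22 mm above the table. The seating press was about 8 N, and then I released it.
- **Last checks:** Both views show the head upright with no visible gap to the block, and the block, clamp, rack, stem and bystanders look unmoved. I did not measure the head's height again after letting go. No check failed.

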